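# Sort the filled blood tubes into their colour trays

### The job

Sort the three filled blood tubes: lay each one flat in the middle of the tray of its cap's colour, lengthwise, with its cap at the coloured end. The purple one is urgent, so it must be lying in its tray before you move the red or the yellow one. Set the tubes down gently instead of dropping them, and leave the empty tube and the other things on the bench where they are.

Things in the scene. Friction and masses are not known exactly. Their poses are not given: they have to be found in the camera images.
- tube_purple: Filled blood tube lying on the bench: dark blood-red body 16 mm across with a white label; purple eight-sided cap 17 mm across, which stops it rolling. 100 mm long, about 20 g. Origin on its axis where cap meets glass, 8.5 mm above its support; x runs along the axis towards the cap (cap 0 to +22 mm, glass -78 to 0); middle of the tube (grip here) at x = -28 mm. May be turned about its axis.
- tube_red: Filled blood tube lying on the bench: dark blood-red body 16 mm across with a white label; red eight-sided cap 17 mm across, which stops it rolling. 100 mm long, about 20 g. Origin on its axis where cap meets glass, 8.5 mm above its support; x runs along the axis towards the cap (cap 0 to +22 mm, glass -78 to 0); middle of the tube (grip here) at x = -28 mm. May be turned about its axis.
- tube_yellow: Filled blood tube lying on the bench: dark blood-red body 16 mm across with a white label; yellow eight-sided cap 17 mm across, which stops it rolling. 100 mm long, about 20 g. Origin on its axis where cap meets glass, 8.5 mm above its support; x runs along the axis towards the cap (cap 0 to +22 mm, glass -78 to 0); middle of the tube (grip here) at x = -28 mm. May be turned about its axis.
- tube_empty: Empty, unused blood tube lying on the bench: pale clear body 16 mm across, no label; purple eight-sided cap 17 mm across, which stops it rolling. 100 mm long, about 14 g. Origin on its axis where cap meets glass, 8.5 mm above its support; x runs along the axis towards the cap (cap 0 to +22 mm, glass -78 to 0); middle of the tube (grip here) at x = -28 mm. May be turned about its axis.
- tray_purple: Fixed white tray, 140 mm (x) by 80 mm (y), open along both long sides. Floor top 4 mm above the bench; a 5 mm thick wall at each short end, top 12 mm above the bench, 130 mm between the walls. The +x wall and a 40 mm band of floor beside it are purple: the coloured end. Origin at the centre of its underside, at bench height; x points to the coloured end, z up.
- tray_red: Fixed white tray, 140 mm (x) by 80 mm (y), open along both long sides. Floor top 4 mm above the bench; a 5 mm thick wall at each short end, top 12 mm above the bench, 130 mm between the walls. The +x wall and a 40 mm band of floor beside it are red: the coloured end. Origin at the centre of its underside, at bench height; x points to the coloured end, z up.
- tray_yellow: Fixed white tray, 140 mm (x) by 80 mm (y), open along both long sides. Floor top 4 mm above the bench; a 5 mm thick wall at each short end, top 12 mm above the bench, 130 mm between the walls. The +x wall and a 40 mm band of floor beside it are yellow: the coloured end. Origin at the centre of its underside, at bench height; x points to the coloured end, z up.
- gel_bottle: Green pump bottle of hand gel with white pump, 72 mm across, 190 mm tall, standing. Origin at the centre of its underside. Bystander.
- tape: Teal tape dispenser with a white roll, 80 by 40 mm, 63 mm tall. Origin at the centre of its underside. Bystander.
- pen: Black marker pen, 130 mm long, 11 mm thick, lying flat along its x axis. Origin at its underside, 52 mm from its blunt end. Bystander.
Not all that is in view belongs to the job. What is shaped like the tube_purple but green is not meant.

How it is judged:
By the outcome, as a careful person would: the job done as asked, in the order asked, and still so for the second after the job is handed in, with the robot touching nothing.
It also fails if it takes over 83 s, if anything falls off the work surface, if the arm or the gripper's body presses on something with over 40 N, if the wrist force passes 120 N, or if a joint passes its speed limit or range.

### The arm

A 6-joint arm with a two-finger parallel gripper is mounted at the origin on the work surface. World frame = base frame: x ahead of the robot, y to its left, z up, the work surface at z = 0. Lengths are in m, angles in rad, forces in N, time in s.
With the tool pointing down it reaches from about 0.35 to 0.975 m from the base axis. Payload 4.9 kg.
Tool frame: the origin (TCP) lies on the centre line of the jaws, within the pads' length; the fingertips stand 14 mm ahead of it and the grasp point (between the pads) lies 5 mm behind it; z points along the fingers, y is the line along which they close (so a half turn about z gives the same grasp; the last joint's range is limited). The gripper opens to 85 mm and grips with 20 to 120 N. Pads are 22 mm wide; open, the fingers measure 114 mm over their backs; the gripper's body (76 mm by 85 mm) begins 54 mm behind the grasp point. The pads swing forward as they close: fully open they stand 13 mm farther back than shut.
Start: joints at [1.122, 0.053, 1.613, -0, 1.476, -0.119], TCP at [0.202, 0.591, 0.245] pointing down, gripper open.
Joint ranges: [-3.01, 3.01], [-1.01, 2.22], [0.06, 2.58], [-1.02, 4.17], [0.09, 2.62], [-3.14, 3.14]. Speed limits (rad/s): [2.57, 2.57, 3.14, 3.14, 3.14, 3.14].

### API

Orientations are given as a unit quaternion [w, x, y, z].
In Python, from plant import * gives the robot as it stands.
- The arm moves only by the tool send_rows, never from a script. Its argument "steps" is a list of rows, each an object with "translation": the shift along the tool's x, y, z in cm, a list of three; "delta_rot": the turn, a rotation vector about the tool's x, y, z in rad, a list of three; "jaw": the finger opening in cm, from 0 to 8.54. In form: [{"translation": [dx, dy, dz], "delta_rot": [rx, ry, rz], "jaw": jaw}, ...]. A call has exactly 8 rows; each row is the pose to reach, as a shift and turn from the pose commanded when the call began, along the tool's axes at that moment; what a row does not reach only later rows make up. A row lasts 1/10 s, in which the tool goes at most 50 mm and 8.59 degrees, less where a joint would pass 70% of its speed; a pose out of reach is approached as far as the arm can. A call with a gripper value outside its range is refused whole. The fingers move at their own pace and stop on an object; the grip force is fixed at half the most. Time passes only in rows, so rows that repeat a pose let the fingers close, or fill a call up. It gives the time, the measured TCP pose, the force, the opening and the grip force at its end, in the units of the state.
- state(): the state, without advancing time (a new reading comes with each control period).
- grab_frame(name): name is "scene" or "top" or "wrist"; returns a dict with "pixels" (400x640x3 uint8, blue, green, red), "range_z" (400x640 float32, m along the optical axis (not along the pixel's ray), 0 where there is no reading), "fx", "fy", "cx", "cy" (pixels), "rvec" (rotation vector, rad) and "tvec" (3), from world to camera coordinates, as OpenCV has them. Camera axes: x right, y down, z forward; pixel columns grow to the right and rows downward; lengths in m; the calibration is good to about 2 mm. The wrist camera is an equidistant fisheye: a pixel r from the principal point sees the ray r / f radians off the axis. A picture is of the moment at which its call begins.
- job_done(): hands the job in; it is judged then, once.
The state is a dict: "time": time; "joint_pos": joint angles; "joint_vel": joint speeds; "joint_efforts": joint torques, N m; "tool_pos": TCP position; "tool_rot": TCP orientation; "contact_force": force on the tool from outside, world axes, zero at the start; "ft_torque": the same for the moment, N m; "gripper_width": opening from 0.0 (shut) to 1.0 (fully open); "grasp_force": force on a finger pad.
Only numpy, scipy, OpenCV 4.12 (cv2) and the standard library are available. Lean on these libraries where they do the work, as an engineer would, in place of code of your own. Each camera call takes 0.05 s, during which the arm holds its last target. There are 200 camera calls.

## Working session

There is one attempt and no reset: what is moved stays moved. The work goes in short steps, Python scripts to look and compute and a tool call to move; the robot and the scene stay as the last step left them, time stands still between calls to the robot, and variables do not carry over. Pictures are saved under pics/ and viewed, at most 14 in all, crops included, and the job is handed in when it is done.

Besides the shell and the picture viewer there is one more tool, called after ">>>" by a JSON object that holds its "api" and its "payload". send_rows: Moves the arm, as the interface text tells. Its arguments: {"type":"object","properties":{"steps":{"type":"array","items":{"type":"object","properties":{"translation":{"type":"array","items":{"type":"number"}},"delta_rot":{"type":"array","items":{"type":"number"}},"jaw":{"type":"number"}}}}},"required":["steps"]}

```bash
mkdir -p pics; ls
python3 - <<'E'
from plant import *
import cv2,numpy as np,pickle
s=state();print(s)
for n in("top","scene"):
    f=grab_frame(n);cv2.imwrite(f"pics/{n}0.png",f["pixels"]);pickle.dump(f,open(f"{n}0.pkl","wb"))
    print(n,f["fx"],f["cx"],f["cy"],f["rvec"],f["tvec"])
E
```

```text
pics
{'time': 0.0, 'joint_pos': array([ 1.12202460e+00,  5.33694256e-02,  1.61428498e+00,  4.32179560e-07,
        1.47599621e+00, -1.18992260e-01]), 'joint_vel': array([-2.38471439e-03, -6.51245962e-04,  1.43659085e-03,  5.17791226e-04,
       -6.83230563e-06, -1.83871631e-03]), 'joint_efforts': array([-1.66911414e-03, -3.93698430e+01, -3.70160973e+01, -3.61849980e-04,
        7.31302847e-03,  1.29316536e-06]), 'tool_pos': array([0.20213379, 0.59078786, 0.24406059]), 'tool_rot': array([-2.88407463e-04,  1.64143494e-01,  9.86435935e-01, -9.87734416e-04]), 'contact_force': array([-1.14646634, -0.28645933,  0.06683619]), 'ft_torque': array([-0.04345554, -0.02483693, -0.02127719]), 'grasp_force': 0.0, 'gripper_width': 1.0002472695831255}
top 375.2721287000544 317.67502936702766 197.39536695889126 [ 2.14593958 -2.20025246  0.0914874 ] [-0.00406765  0.52132139  0.93302442]
scene 373.25774918471063 326.6965713388732 205.625299288343 [ 1.39204465  2.25652315 -0.83946937] [ 0.25718669 -0.31632028  1.51129359]
```

View pics/top0.png

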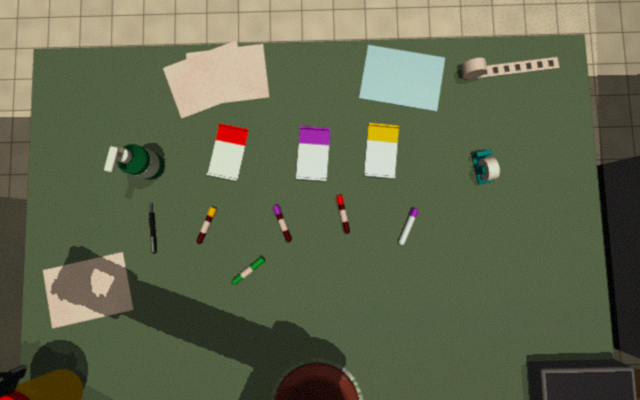

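View pics/scene0.png

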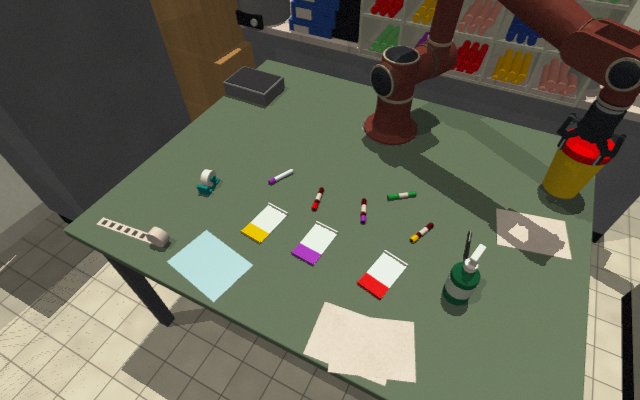

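Top view: the two purple-capped candidates are (283,223), with a dark body and white label, and (408,226), with a pale body and no label. The first fits tube_purple and the second is the empty one. Red is at (343,214), yellow at (207,225), and green (248,270) isn't part of the job. Tray centres: red (228,152), purple (313,153), yellow (382,151).

```bash
cat > h.py <<'E'
import numpy as np,cv2,pickle
def ray(f,px):
    "world origin and directions of pinhole pixels"
    R=cv2.Rodrigues(np.array(f["rvec"],float))[0];t=np.array(f["tvec"],float).ravel()
    px=np.atleast_2d(px).astype(float)
    d=np.c_[(px[:,0]-f["cx"])/f["fx"],(px[:,1]-f["cy"])/f["fy"],np.ones(len(px))]
    return -R.T@t,d@R
def onplane(f,px,z):
    o,d=ray(f,px);return o+d*((z-o[2])/d[:,2])[:,None]
def masks(img):
    h=cv2.cvtColor(img,cv2.COLOR_BGR2HSV);H,S,V=[h[...,i].astype(int) for i in range(3)]
    return dict(purple=(H>125)&(H<160)&(S>100)&(V>60),red=((H<6)|(H>174))&(S>180)&(V>140),
      yellow=(H>15)&(H<30)&(S>150)&(V>110),
      bench=(H>40)&(H<90)&(S>40)&(S<150)&(V<110))
E
python3 - <<'E'
from h import *
f=pickle.load(open("top0.pkl","rb"));im=f["pixels"];m=masks(im)
nb=(~m["bench"]).astype(np.uint8)
n,l,st,c=cv2.connectedComponentsWithStats(nb)
for i in range(1,n):
    x,y,w,h,a=st[i]
    if 60<a<3000 and 100<y<270 and 180<x<430:
        ys,xs=np.nonzero(l==i);z=.0085 if a<500 else .005
        P=onplane(f,np.c_[xs,ys],z)[:,:2]
        r=cv2.minAreaRect((P*1000).astype(np.float32))
        k={q:int((m[q]&(l==i)).sum()) for q in("purple","red","yellow")}
        q=max(k,key=k.get);cy,cx=np.nonzero(m[q]&(l==i))
        cp=onplane(f,np.c_[cx,cy],z)[:,:2].mean(0) if len(cx) else None
        v=np.linalg.svd(P-P.mean(0),full_matrices=False)[2][0]
        if cp is not None and v@(cp-P.mean(0))<0:v=-v
        print(st[i],k,"rect",np.round(r[0],1),np.round(r[1],1),"mean",P.mean(0).round(4),"cap",cp,"yaw",round(np.degrees(np.arctan2(v[1],v[0])),1))
a=cv2.resize(im[195:260,190:430],None,fx=3.3,fy=3.3,interpolation=cv2.INTER_CUBIC);cv2.imwrite("pics/crop0.png",a)
E
```

```text
[ 206  122   44   60 1811] {'purple': 0, 'red': 504, 'yellow': 0} rect [649.8 217.2] [ 89.6 148.9] mean [0.6508 0.2163] cap [0.69703263 0.20574973] yaw -12.8
[ 363  122   38   58 1811] {'purple': 0, 'red': 0, 'yellow': 544} rect [ 643.1 -187.7] [ 88.9 149.3] mean [ 0.6438 -0.1869] cap [ 0.69135487 -0.19281757] yaw -7.7
[ 295  125   36   57 1787] {'purple': 515, 'red': 0, 'yellow': 0} rect [640.5  -7.1] [ 88.8 146.8] mean [ 0.6405 -0.0069] cap [ 0.68811108 -0.01156411] yaw -5.4
[335 194  16  41 331] {'purple': 0, 'red': 48, 'yellow': 0} rect [477.6 -80.2] [105.5  24.4] mean [ 0.4806 -0.0806] cap [ 0.51563232 -0.07428359] yaw 10.9
[271 203  22  40 322] {'purple': 60, 'red': 0, 'yellow': 0} rect [459.   76.5] [104.7  23.9] mean [0.4604 0.0772] cap [0.49390539 0.08963546] yaw 20.9
[195 205  23  40 341] {'purple': 0, 'red': 0, 'yellow': 70} rect [458.4 272.7] [ 25.2 104.4] mean [0.4612 0.2724] cap [0.49310206 0.25928742] yaw -22.9
[398 206  22  40 327] {'purple': 56, 'red': 0, 'yellow': 0} rect [ 444.2 -248.5] [ 25.1 106.8] mean [ 0.4457 -0.2482] cap [ 0.47862917 -0.26307358] yaw -25.4
[232 257  33  27 254] {'purple': 0, 'red': 0, 'yellow': 0} rect [339.7 165.4] [20.7 97.8] mean [0.3405 0.1653] cap None yaw 126.8
```

View pics/crop0.png

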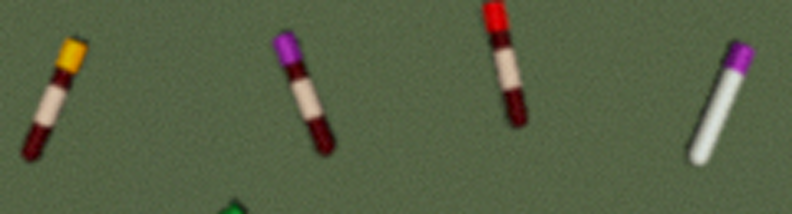

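Confirmed: in the crop the tube at (300,95) is purple-capped with a dark body and label, so it's the one to move. The one at (720,100) is pale and stays. Moving above tube_purple.

```bash
cat >> h.py <<'E'
from scipy.spatial.transform import Rotation as Ro
def go(s,x,y,z,yaw):
    "tool-frame cm/rad to bring TCP to x,y,z with tool pointing down, tool x axis at yaw deg (mod 180)"
    q=np.array(s["tool_rot"]);R=Ro.from_quat(q[[1,2,3,0]])
    t=R.inv().apply(np.array([x,y,z])-s["tool_pos"])*100
    cur=np.degrees(np.arctan2(*R.as_matrix()[[1,0],0]))
    a=yaw+180*round((cur-yaw)/180);c,n=np.cos(np.radians(a)),np.sin(np.radians(a))
    T=Ro.from_matrix(np.array([[c,n,0],[n,-c,0],[0,0,-1]]))
    print("trans",t.round(2),"rot",(R.inv()*T).as_rotvec().round(3),"pos",np.round(s["tool_pos"],4),"yaw",round(cur,1))
E
python3 - <<'E'
from plant import *
from h import *
go(state(),.46,.077,.16,20.9)
E
```

```text
trans [-41.04 -40.25   8.48] rot [-0.002 -0.001 -0.695] pos [0.2022 0.5908 0.2442] yaw 161.1
```

>>> {"api": "send_rows", "payload": {"steps": [{"translation": [-2,-2,0.5],"delta_rot": [0,0,-0.05],"jaw": 5},{"translation": [-5,-5,1],"delta_rot": [0,0,-0.12],"jaw": 5},{"translation": [-8,-8,2],"delta_rot": [0,0,-0.2],"jaw": 5},{"translation": [-11,-11,3],"delta_rot": [0,0,-0.28],"jaw": 5},{"translation": [-14,-14,4],"delta_rot": [0,0,-0.35],"jaw": 5},{"translation": [-17,-17,5],"delta_rot": [0,0,-0.42],"jaw": 5},{"translation": [-20,-20,6],"delta_rot": [0,0,-0.5],"jaw": 5},{"translation": [-23,-23,7],"delta_rot": [0,0,-0.57],"jaw": 5}]}}

```text
time: 0.9
tool_pos: [0.3456, 0.2975, 0.1745]
tool_rot: [-0.0, -0.122, 0.993, -0.0]
contact_force: [0.9, -0.3, -0.5]
gripper_width: 0.587
grasp_force: 0.0
```

>>> {"api": "send_rows", "payload": {"steps": [{"translation": [-2.3,-3,0.5],"delta_rot": [0,0,0],"jaw": 5},{"translation": [-5,-6,1],"delta_rot": [0,0,0],"jaw": 5},{"translation": [-8,-9,1],"delta_rot": [0,0,0],"jaw": 5},{"translation": [-11,-10,1],"delta_rot": [0,0,0],"jaw": 5},{"translation": [-14,-10,1],"delta_rot": [0,0,0],"jaw": 5},{"translation": [-16,-10,1.3],"delta_rot": [0,0,0],"jaw": 5},{"translation": [-17,-10,1.3],"delta_rot": [0,0,0],"jaw": 5},{"translation": [-17,-10,1.3],"delta_rot": [0,0,0],"jaw": 5}]}}

```text
time: 1.7
tool_pos: [0.5347, 0.2425, 0.1617]
tool_rot: [-0.001, -0.12, 0.993, -0.0]
contact_force: [-0.5, -0.8, 0.1]
gripper_width: 0.585
grasp_force: 0.0
```

Run:
```python
from plant import *
from h import *
s=state();print(s["time"],s["gripper_width"],s["contact_force"]);go(s,.46,.077,.16,20.9)
f=grab_frame("wrist");cv2.imwrite("pics/w1.png",f["pixels"]);print({k:f[k] for k in("fx","cx","cy")})
R=cv2.Rodrigues(np.array(f["rvec"],float))[0];print("cam",-R.T@np.ravel(f["tvec"]),"axis",R[2])
```

```text
1.7 0.5851552682742925 [-0.50368096 -0.82279852  0.05059971]
trans [ 11.19 -14.3    0.19] rot [-0.    -0.001 -0.125] pos [0.5347 0.2425 0.1617] yaw -166.3
{'fx': 309.70691628693146, 'cx': 319.22071057915633, 'cy': 197.44162244632244}
cam [0.45854823 0.22318603 0.29060276] axis [ 0.29378866  0.07091703 -0.95323606]
```

>>> {"api": "send_rows", "payload": {"steps": [{"translation": [2,-3,0],"delta_rot": [0,0,-0.03],"jaw": 5},{"translation": [4,-6,0],"delta_rot": [0,0,-0.06],"jaw": 5},{"translation": [6.5,-9,0],"delta_rot": [0,0,-0.1],"jaw": 5},{"translation": [9,-12,0],"delta_rot": [0,0,-0.125],"jaw": 5},{"translation": [10.7,-13.7,0.1],"delta_rot": [0,0,-0.125],"jaw": 5},{"translation": [11.2,-14.3,0.2],"delta_rot": [0,0,-0.125],"jaw": 5},{"translation": [11.2,-14.3,0.2],"delta_rot": [0,0,-0.125],"jaw": 5},{"translation": [11.2,-14.3,0.2],"delta_rot": [0,0,-0.125],"jaw": 5}]}}

```text
time: 2.55
tool_pos: [0.4598, 0.0776, 0.1605]
tool_rot: [0.0, -0.182, 0.983, 0.0]
contact_force: [0.5, -0.3, -0.2]
gripper_width: 0.588
grasp_force: 0.0
```

```bash
cat >> h.py <<'E'
def wpx(f,P):
    "project world points into fisheye"
    k=np.array([[f["fx"],0,f["cx"]],[0,f["fy"],f["cy"]],[0,0,1]],float)
    return cv2.fisheye.projectPoints(np.asarray(P,float).reshape(-1,1,3),np.array(f["rvec"],float).reshape(3,1),np.array(f["tvec"],float).reshape(3,1),k,np.zeros(4))[0].reshape(-1,2)
def wplane(f,px,z):
    k=np.array([[f["fx"],0,f["cx"]],[0,f["fy"],f["cy"]],[0,0,1]],float)
    u=cv2.fisheye.undistortPoints(np.asarray(px,float).reshape(-1,1,2),k,np.zeros(4)).reshape(-1,2)
    g=dict(f,fx=1,fy=1,cx=0,cy=0);return onplane(g,u,z)
E
python3 - <<'E'
from plant import *
from h import *
s=state();print(s["time"]);go(s,.46,.077,.16,20.9)
f=grab_frame("wrist");cv2.imwrite("pics/w2.png",f["pixels"]);pickle.dump(f,open("w2.pkl","wb"))
print(wpx(f,[[.46,.077,.0085],[.507,.095,.0085],[.413,.059,.0085],[.6405,-.007,.004]]).round())
E
```

```text
2.55
trans [-0.   -0.07  0.05] rot [0.    0.001 0.001] pos [0.4598 0.0776 0.1605] yaw -159.0
[[319. 187.]
 [319. 235.]
 [319. 133.]
 [199. 298.]]
```

View pics/w2.png

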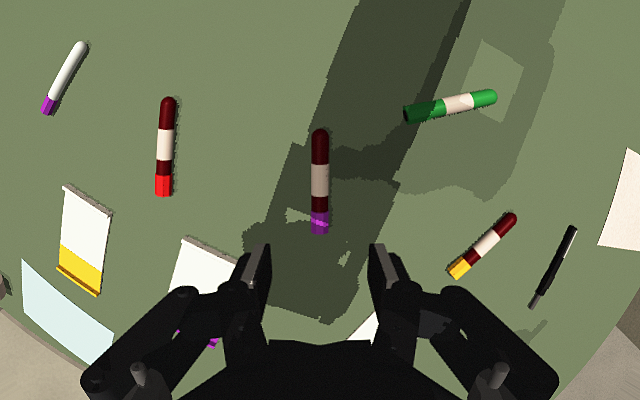

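The wrist view confirms the purple-capped, labelled tube at (319,128)-(319,235), where the estimate put it. Descending.

>>> {"api": "send_rows", "payload": {"steps": [{"translation": [0,-0.1,2.5],"delta_rot": [0,0,0],"jaw": 4},{"translation": [0.1,-0.1,5.5],"delta_rot": [0,0,0],"jaw": 4},{"translation": [0.1,-0.1,8.5],"delta_rot": [0,0,0],"jaw": 4},{"translation": [0.1,-0.1,11],"delta_rot": [0,0,0],"jaw": 4},{"translation": [0.1,-0.1,12.8],"delta_rot": [0,0,0],"jaw": 4},{"translation": [0.1,-0.1,13.8],"delta_rot": [0,0,0],"jaw": 4},{"translation": [0.1,-0.1,14.3],"delta_rot": [0,0,0],"jaw": 4},{"translation": [0.1,-0.1,14.3],"delta_rot": [0,0,0],"jaw": 4}]}}

```text
time: 3.4
tool_pos: [0.4592, 0.0761, 0.0172]
tool_rot: [-0.0, -0.182, 0.983, 0.0]
contact_force: [-0.1, -0.7, 0.6]
gripper_width: 0.467
grasp_force: 0.0
```

>>> {"api": "send_rows", "payload": {"steps": [{"translation": [0,0,0],"delta_rot": [0,0,0],"jaw": 3},{"translation": [0,0,0],"delta_rot": [0,0,0],"jaw": 2.4},{"translation": [0,0,0],"delta_rot": [0,0,0],"jaw": 1.9},{"translation": [0,0,0],"delta_rot": [0,0,0],"jaw": 1.2},{"translation": [0,0,0],"delta_rot": [0,0,0],"jaw": 1.2},{"translation": [0,0,0],"delta_rot": [0,0,0],"jaw": 1.2},{"translation": [0,0,0],"delta_rot": [0,0,0],"jaw": 1.2},{"translation": [0,0,0],"delta_rot": [0,0,0],"jaw": 1.2}]}}

```text
time: 4.2
tool_pos: [0.4598, 0.0757, 0.0183]
tool_rot: [0.001, -0.182, 0.983, -0.0]
contact_force: [-2.0, 0.5, 6.0]
gripper_width: 0.157
grasp_force: 58.8
```

>>> {"api": "send_rows", "payload": {"steps": [{"translation": [0,0,-0.5],"delta_rot": [0,0,0],"jaw": 1.2},{"translation": [0,0,-1.5],"delta_rot": [0,0,0],"jaw": 1.2},{"translation": [0,0,-3],"delta_rot": [0,0,0],"jaw": 1.2},{"translation": [0,0,-5],"delta_rot": [0,0,0],"jaw": 1.2},{"translation": [0,0,-7],"delta_rot": [0,0,0],"jaw": 1.2},{"translation": [0,0,-9],"delta_rot": [0,0,0],"jaw": 1.2},{"translation": [0,0,-10],"delta_rot": [0,0,0],"jaw": 1.2},{"translation": [0,0,-10],"delta_rot": [0,0,0],"jaw": 1.2}]}}

```text
time: 5.0
tool_pos: [0.4603, 0.0757, 0.1193]
tool_rot: [0.002, -0.182, 0.983, -0.0]
contact_force: [-0.6, 0.8, 0.0]
gripper_width: 0.157
grasp_force: 58.7
```

Run:
```python
from plant import *
from h import *
s=state();print(s["time"],s["grasp_force"]);go(s,.6405,-.007,.10,-5.4)
f=grab_frame("wrist");cv2.imwrite("pics/w3.png",f["pixels"])
```

```text
5.0 58.71365189552307
trans [-13.87 -14.16   2.  ] rot [-0.001  0.004  0.459] pos [0.4603 0.0757 0.1193] yaw -159.1
```

View pics/w3.png

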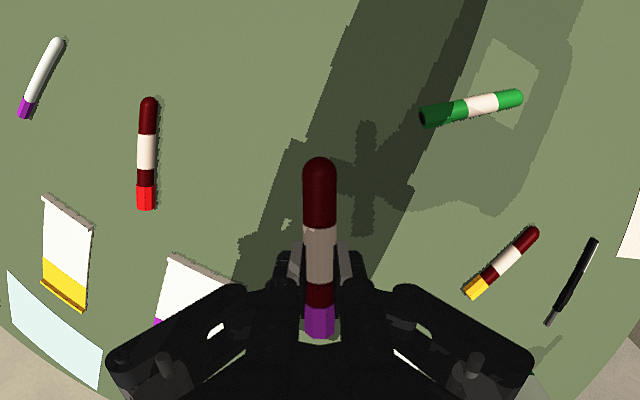

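The tube is held straight between (319,157) and (319,338) with the label in the pads. On to the purple tray.

>>> {"api": "send_rows", "payload": {"steps": [{"translation": [-1.5,-1.5,0],"delta_rot": [0,0,0.06],"jaw": 1.2},{"translation": [-4,-4,0],"delta_rot": [0,0,0.14],"jaw": 1.2},{"translation": [-6.5,-6.7,0],"delta_rot": [0,0,0.23],"jaw": 1.2},{"translation": [-9,-9.3,0],"delta_rot": [0,0,0.32],"jaw": 1.2},{"translation": [-11.5,-12,0],"delta_rot": [0,0,0.4],"jaw": 1.2},{"translation": [-13.3,-13.6,0],"delta_rot": [0,0,0.459],"jaw": 1.2},{"translation": [-13.9,-14.2,0],"delta_rot": [0,0,0.459],"jaw": 1.2},{"translation": [-13.9,-14.2,0],"delta_rot": [0,0,0.459],"jaw": 1.2}]}}

```text
time: 5.85
tool_pos: [0.6393, -0.0076, 0.1157]
tool_rot: [-0.001, 0.047, 0.999, 0.0]
contact_force: [-0.1, 0.1, -0.0]
gripper_width: 0.157
grasp_force: 58.7
```

Run:
```python
from plant import *
from h import *
s=state();print(s["time"],s["grasp_force"]);go(s,.6405,-.007,.025,-5.4)
f=grab_frame("wrist");cv2.imwrite("pics/w4.png",f["pixels"]);pickle.dump(f,open("w4.pkl","wb"))
c,n=np.cos(np.radians(-5.4)),np.sin(np.radians(-5.4))
P=[[.6405+a*c-b*n,-.007+a*n+b*c,z] for a,b,z in[(-.07,.04,.012),(-.07,-.04,.012),(.07,-.04,.012),(.07,.04,.012),(0,.04,.004),(0,-.04,.004)]]
print(wpx(f,P).round())
```

```text
5.85 58.70535135269165
trans [-0.14  0.07  9.07] rot [ 0.    -0.003  0.001] pos [ 0.6393 -0.0076  0.1157] yaw 174.7
[[375. 116.]
 [268. 116.]
 [276. 279.]
 [366. 279.]
 [370. 201.]
 [273. 201.]]
```

View pics/w4.png

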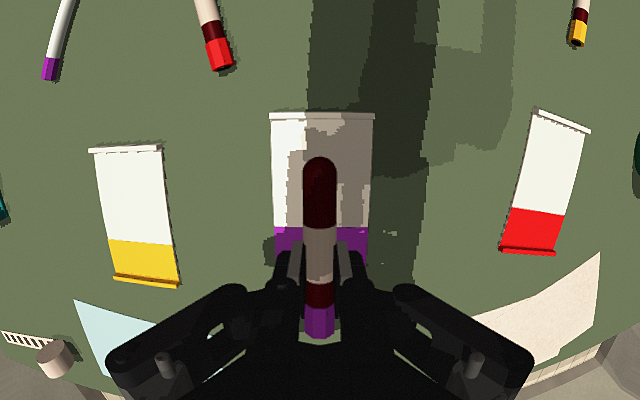

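The tray's near wall is at (270,114)-(374,115), as predicted. Checking the tube's offset in the grip.

Run:
```python
from plant import *
from h import *
f=pickle.load(open("w4.pkl","rb"));P=wplane(f,[[319,157],[319,339]],.1157-.0098);print(P.round(4),P.mean(0).round(4),np.linalg.norm(P[0]-P[1]))
```

```text
[[ 0.5859 -0.0038  0.1059]
 [ 0.6935 -0.0138  0.1059]] [ 0.6397 -0.0088  0.1059] 0.10808845148456604
```

>>> {"api": "send_rows", "payload": {"steps": [{"translation": [-0.1,0,2],"delta_rot": [0,0,0],"jaw": 1.2},{"translation": [-0.1,0,4],"delta_rot": [0,0,0],"jaw": 1.2},{"translation": [-0.1,0,5.5],"delta_rot": [0,0,0],"jaw": 1.2},{"translation": [-0.1,0,6.5],"delta_rot": [0,0,0],"jaw": 1.2},{"translation": [-0.1,0,7.2],"delta_rot": [0,0,0],"jaw": 1.2},{"translation": [-0.1,0,7.8],"delta_rot": [0,0,0],"jaw": 1.2},{"translation": [-0.1,0,8.2],"delta_rot": [0,0,0],"jaw": 1.2},{"translation": [-0.1,0,8.2],"delta_rot": [0,0,0],"jaw": 1.2}]}}

```text
time: 6.7
tool_pos: [0.6406, -0.0074, 0.0351]
tool_rot: [-0.0, 0.047, 0.999, 0.0]
contact_force: [-0.2, 0.1, 0.2]
gripper_width: 0.156
grasp_force: 58.7
```

>>> {"api": "send_rows", "payload": {"steps": [{"translation": [-0.1,0,0.3],"delta_rot": [0,0,0],"jaw": 1.2},{"translation": [-0.3,0,0.6],"delta_rot": [0,0,0],"jaw": 1.2},{"translation": [-0.3,0,0.8],"delta_rot": [0,0,0],"jaw": 1.2},{"translation": [-0.3,0,1.0],"delta_rot": [0,0,0],"jaw": 1.2},{"translation": [-0.3,0,1.1],"delta_rot": [0,0,0],"jaw": 1.2},{"translation": [-0.3,0,1.2],"delta_rot": [0,0,0],"jaw": 1.2},{"translation": [-0.3,0,1.25],"delta_rot": [0,0,0],"jaw": 1.2},{"translation": [-0.3,0,1.25],"delta_rot": [0,0,0],"jaw": 1.2}]}}

```text
time: 7.5
tool_pos: [0.6436, -0.0077, 0.0228]
tool_rot: [-0.0, 0.047, 0.999, -0.0]
contact_force: [-0.4, -0.1, -0.3]
gripper_width: 0.156
grasp_force: 58.7
```

>>> {"api": "send_rows", "payload": {"steps": [{"translation": [0,0,0.03],"delta_rot": [0,0,0],"jaw": 1.2},{"translation": [0,0,0.06],"delta_rot": [0,0,0],"jaw": 1.2},{"translation": [0,0,0.06],"delta_rot": [0,0,0],"jaw": 1.2},{"translation": [0,0,0.06],"delta_rot": [0,0,0],"jaw": 1.7},{"translation": [0,0,0.06],"delta_rot": [0,0,0],"jaw": 2},{"translation": [0,0,0.06],"delta_rot": [0,0,0],"jaw": 2.5},{"translation": [0,0,0.06],"delta_rot": [0,0,0],"jaw": 3},{"translation": [0,0,0.06],"delta_rot": [0,0,0],"jaw": 3.5}]}}

```text
time: 8.3
tool_pos: [0.6436, -0.0077, 0.0222]
tool_rot: [-0.0, 0.047, 0.999, -0.0]
contact_force: [0.1, 0.8, -0.2]
gripper_width: 0.41
grasp_force: 0.0
```

>>> {"api": "send_rows", "payload": {"steps": [{"translation": [0,0,-0.2],"delta_rot": [0,0,0],"jaw": 4},{"translation": [0,0,-1],"delta_rot": [0,0,0],"jaw": 4},{"translation": [0,0,-2.5],"delta_rot": [0,0,0],"jaw": 4},{"translation": [0,0,-5],"delta_rot": [0,0,0],"jaw": 4},{"translation": [0,0,-8],"delta_rot": [0,0,0],"jaw": 4},{"translation": [0,0,-11],"delta_rot": [0,0,0],"jaw": 4},{"translation": [0,0,-13],"delta_rot": [0,0,0],"jaw": 4},{"translation": [0,0,-13.5],"delta_rot": [0,0,0],"jaw": 4}]}}

```text
time: 9.1
tool_pos: [0.6459, -0.008, 0.1627]
tool_rot: [0.004, 0.047, 0.999, -0.0]
contact_force: [-0.1, -0.3, 0.7]
gripper_width: 0.468
grasp_force: 0.0
```

Run:
```python
from plant import *
from h import *
s=state();print(s["time"]);go(s,.478,-.0805,.16,10.9)
f=grab_frame("wrist");cv2.imwrite("pics/w5.png",f["pixels"]);pickle.dump(f,open("w5.pkl","wb"))
```

```text
9.1
trans [16.04 -8.79  0.15] rot [-0.001  0.008 -0.284] pos [ 0.6459 -0.008   0.1627] yaw 174.6
```

View pics/w5.png

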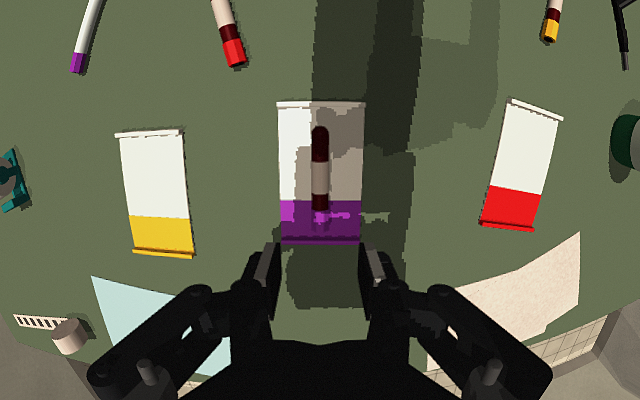

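The purple tube lies in its tray at (320,126)-(320,228), cap on the purple band, with the walls at rows 104 and 240. Numeric check, then on to red.

Run:
```python
from h import *
f=pickle.load(open("w5.pkl","rb"))
print(wplane(f,[[320,126],[320,161],[320,194]],.0125).round(4))
print(wplane(f,[[279,103],[363,103],[282,243],[360,243]],.012).mean(0))
```

```text
[[ 0.5906 -0.0034  0.0125]
 [ 0.6226 -0.0063  0.0125]
 [ 0.6542 -0.0092  0.0125]]
[ 0.63778247 -0.00673798  0.012     ]
```

>>> {"api": "send_rows", "payload": {"steps": [{"translation": [1.5,-1,0],"delta_rot": [0,0,-0.04],"jaw": 4},{"translation": [4,-2.5,0],"delta_rot": [0,0,-0.08],"jaw": 4},{"translation": [7,-4,0],"delta_rot": [0,0,-0.13],"jaw": 4},{"translation": [10,-5.5,0],"delta_rot": [0,0,-0.18],"jaw": 4},{"translation": [13,-7.2,0],"delta_rot": [0,0,-0.23],"jaw": 4},{"translation": [15.2,-8.5,0],"delta_rot": [0,0.004,-0.27],"jaw": 4},{"translation": [16,-8.8,0],"delta_rot": [0,0.008,-0.284],"jaw": 4},{"translation": [16,-8.8,0],"delta_rot": [0,0.008,-0.284],"jaw": 4}]}}

```text
time: 9.95
tool_pos: [0.4752, -0.0803, 0.1564]
tool_rot: [-0.004, -0.094, 0.996, 0.0]
contact_force: [0.2, 0.3, -0.7]
gripper_width: 0.465
grasp_force: 0.0
```

Run:
```python
from plant import *
from h import *
s=state();print(s["time"]);go(s,.478,-.0805,.017,10.9)
f=grab_frame("wrist");cv2.imwrite("pics/w6.png",f["pixels"]);pickle.dump(f,open("w6.pkl","wb"))
c,n=np.cos(np.radians(10.9)),np.sin(np.radians(10.9))
print(wpx(f,[[.478-.05*c,-.0805-.05*n,.0085],[.478,-.0805,.0085],[.478+.05*c,-.0805+.05*n,.0085]]).round())
```

```text
9.95
trans [-0.39 -0.1  13.94] rot [ 0.002 -0.009 -0.001] pos [ 0.4752 -0.0803  0.1564] yaw -169.2
[[319. 138.]
 [319. 192.]
 [319. 241.]]
```

View pics/w6.png

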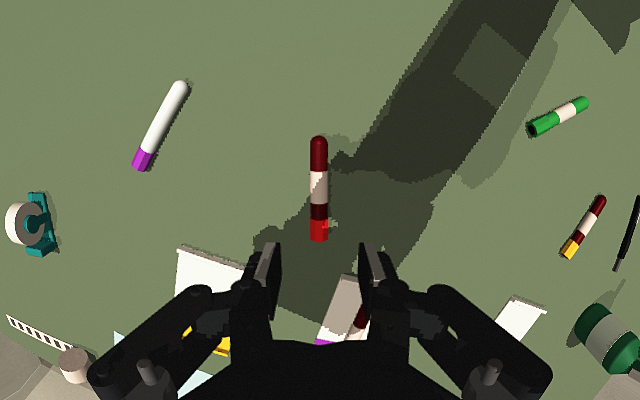

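Purple is centred in its tray to about 1 mm. The red tube is at (319,137)-(319,241), on the prediction. Descend and grip.

>>> {"api": "send_rows", "payload": {"steps": [{"translation": [-0.1,-0.1,2.5],"delta_rot": [0.002,-0.009,0],"jaw": 4},{"translation": [-0.2,-0.1,5.5],"delta_rot": [0.002,-0.009,0],"jaw": 4},{"translation": [-0.2,-0.1,8.5],"delta_rot": [0.002,-0.009,0],"jaw": 4},{"translation": [-0.2,-0.1,11],"delta_rot": [0.002,-0.009,0],"jaw": 4},{"translation": [-0.2,-0.1,12.5],"delta_rot": [0.002,-0.009,0],"jaw": 4},{"translation": [-0.2,-0.1,13.4],"delta_rot": [0.002,-0.009,0],"jaw": 4},{"translation": [-0.2,-0.1,13.8],"delta_rot": [0.002,-0.009,0],"jaw": 4},{"translation": [-0.2,-0.1,13.8],"delta_rot": [0.002,-0.009,0],"jaw": 4}]}}

```text
time: 10.8
tool_pos: [0.4776, -0.0808, 0.0192]
tool_rot: [0.001, -0.095, 0.995, -0.0]
contact_force: [-0.3, -0.2, 0.3]
gripper_width: 0.47
grasp_force: 0.0
```

>>> {"api": "send_rows", "payload": {"steps": [{"translation": [0,0,0],"delta_rot": [0,0,0],"jaw": 3},{"translation": [0,0,0],"delta_rot": [0,0,0],"jaw": 2.4},{"translation": [0,0,0],"delta_rot": [0,0,0],"jaw": 1.9},{"translation": [0,0,0],"delta_rot": [0,0,0],"jaw": 1.2},{"translation": [0,0,0],"delta_rot": [0,0,0],"jaw": 1.2},{"translation": [0,0,0],"delta_rot": [0,0,0],"jaw": 1.2},{"translation": [0,0,0],"delta_rot": [0,0,0],"jaw": 1.2},{"translation": [0,0,0],"delta_rot": [0,0,0],"jaw": 1.2}]}}

```text
time: 11.6
tool_pos: [0.4777, -0.0812, 0.0202]
tool_rot: [0.001, -0.095, 0.995, -0.001]
contact_force: [-1.4, 1.4, 5.1]
gripper_width: 0.153
grasp_force: 58.7
```

>>> {"api": "send_rows", "payload": {"steps": [{"translation": [0,0,-0.5],"delta_rot": [0,0,0],"jaw": 1.2},{"translation": [0,0,-1.5],"delta_rot": [0,0,0],"jaw": 1.2},{"translation": [0,0,-3],"delta_rot": [0,0,0],"jaw": 1.2},{"translation": [0,0,-5],"delta_rot": [0,0,0],"jaw": 1.2},{"translation": [0,0,-7],"delta_rot": [0,0,0],"jaw": 1.2},{"translation": [0,0,-9],"delta_rot": [0,0,0],"jaw": 1.2},{"translation": [0,0,-10],"delta_rot": [0,0,0],"jaw": 1.2},{"translation": [0,0,-10],"delta_rot": [0,0,0],"jaw": 1.2}]}}

```text
time: 12.4
tool_pos: [0.4782, -0.0813, 0.1213]
tool_rot: [0.002, -0.095, 0.995, -0.001]
contact_force: [-0.1, -0.2, 0.2]
gripper_width: 0.152
grasp_force: 58.5
```

Run:
```python
from plant import *
from h import *
s=state();print(s["time"],s["grasp_force"]);go(s,.65,.217,.12,-12.8)
```

```text
12.4 58.51241111755371
trans [-22.51  26.04   0.16] rot [-0.002  0.005  0.414] pos [ 0.4782 -0.0813  0.1213] yaw -169.1
```

>>> {"api": "send_rows", "payload": {"steps": [{"translation": [-1,1.2,0],"delta_rot": [0,0,0.04],"jaw": 1.2},{"translation": [-3,3.5,0],"delta_rot": [0,0,0.1],"jaw": 1.2},{"translation": [-5,5.8,0],"delta_rot": [0,0,0.16],"jaw": 1.2},{"translation": [-7,8.1,0],"delta_rot": [0,0,0.22],"jaw": 1.2},{"translation": [-9,10.4,0],"delta_rot": [0,0,0.28],"jaw": 1.2},{"translation": [-11,12.7,0],"delta_rot": [0,0,0.34],"jaw": 1.2},{"translation": [-12.5,14.4,0],"delta_rot": [0,0,0.39],"jaw": 1.2},{"translation": [-13,15,0],"delta_rot": [0,0,0.414],"jaw": 1.2}]}}

```text
time: 13.2
tool_pos: [0.5762, 0.0928, 0.1176]
tool_rot: [-0.0, 0.111, 0.994, -0.0]
contact_force: [-0.7, -0.4, 0.2]
gripper_width: 0.153
grasp_force: 58.6
```

Run:
```python
from plant import *
from h import *
s=state();print(s["time"],s["grasp_force"]);go(s,.65,.217,.12,-12.8)
```

```text
13.2 58.561726212501526
trans [-4.44 13.75 -0.25] rot [-0.    -0.001  0.   ] pos [0.5762 0.0928 0.1176] yaw 167.2
```

>>> {"api": "send_rows", "payload": {"steps": [{"translation": [-0.5,1.5,0],"delta_rot": [0,0,0],"jaw": 1.2},{"translation": [-1.2,4,0],"delta_rot": [0,0,0],"jaw": 1.2},{"translation": [-2.1,6.6,0],"delta_rot": [0,0,0],"jaw": 1.2},{"translation": [-3,9.2,0],"delta_rot": [0,0,0],"jaw": 1.2},{"translation": [-3.8,11.8,0],"delta_rot": [0,0,0],"jaw": 1.2},{"translation": [-4.3,13.3,0],"delta_rot": [0,0,0],"jaw": 1.2},{"translation": [-4.4,13.7,0],"delta_rot": [0,0,0],"jaw": 1.2},{"translation": [-4.4,13.7,0],"delta_rot": [0,0,0],"jaw": 1.2}]}}

```text
time: 14.0
tool_pos: [0.6493, 0.215, 0.1182]
tool_rot: [-0.0, 0.111, 0.994, -0.001]
contact_force: [0.4, -0.7, 0.4]
gripper_width: 0.153
grasp_force: 58.6
```

Run:
```python
from plant import *
from h import *
s=state();print(s["time"],s["grasp_force"]);go(s,.65,.217,.024,-12.8)
f=grab_frame("wrist");cv2.imwrite("pics/w7.png",f["pixels"]);pickle.dump(f,open("w7.pkl","wb"))
c,n=np.cos(np.radians(-12.8)),np.sin(np.radians(-12.8))
P=[[.65+a*c-b*n,.217+a*n+b*c,z] for a,b,z in[(-.07,.04,.012),(-.07,-.04,.012),(.07,-.04,.012),(.07,.04,.012),(0,.04,.004),(0,-.04,.004)]]
print(wpx(f,P).round())
```

```text
14.0 58.573792576789856
trans [-0.03  0.22  9.42] rot [-0.001  0.     0.   ] pos [0.6493 0.215  0.1182] yaw 167.2
[[377. 114.]
 [271. 114.]
 [278. 276.]
 [368. 276.]
 [371. 199.]
 [275. 199.]]
```

View pics/w7.png

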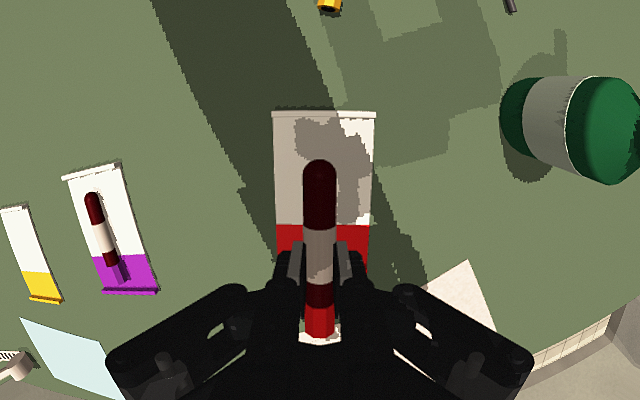

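The tray's near wall is at (271,112)-(377,112), within 2 mm of the estimate. The red tube is straight, tail at (319,160). Lowering.

>>> {"api": "send_rows", "payload": {"steps": [{"translation": [-0.1,0.1,2],"delta_rot": [0,0,0],"jaw": 1.2},{"translation": [-0.1,0.2,4],"delta_rot": [0,0,0],"jaw": 1.2},{"translation": [-0.1,0.2,5.8],"delta_rot": [0,0,0],"jaw": 1.2},{"translation": [-0.1,0.2,7.2],"delta_rot": [0,0,0],"jaw": 1.2},{"translation": [-0.1,0.2,8.2],"delta_rot": [0,0,0],"jaw": 1.2},{"translation": [-0.1,0.2,8.8],"delta_rot": [0,0,0],"jaw": 1.2},{"translation": [-0.1,0.2,9.2],"delta_rot": [0,0,0],"jaw": 1.2},{"translation": [-0.1,0.2,9.3],"delta_rot": [0,0,0],"jaw": 1.2}]}}

```text
time: 14.85
tool_pos: [0.6513, 0.2165, 0.0262]
tool_rot: [0.001, 0.112, 0.994, -0.0]
contact_force: [0.1, 0.4, 0.7]
gripper_width: 0.155
grasp_force: 58.6
```

>>> {"api": "send_rows", "payload": {"steps": [{"translation": [0,0,0.05],"delta_rot": [0,0,0],"jaw": 1.2},{"translation": [0,0,0.12],"delta_rot": [0,0,0],"jaw": 1.2},{"translation": [0,0,0.18],"delta_rot": [0,0,0],"jaw": 1.2},{"translation": [0,0,0.18],"delta_rot": [0,0,0],"jaw": 1.2},{"translation": [0,0,0.18],"delta_rot": [0,0,0],"jaw": 1.7},{"translation": [0,0,0.18],"delta_rot": [0,0,0],"jaw": 2.2},{"translation": [0,0,0.18],"delta_rot": [0,0,0],"jaw": 2.8},{"translation": [0,0,0.18],"delta_rot": [0,0,0],"jaw": 3.5}]}}

```text
time: 15.65
tool_pos: [0.6512, 0.2165, 0.0245]
tool_rot: [0.001, 0.112, 0.994, -0.0]
contact_force: [0.2, 0.3, 0.6]
gripper_width: 0.406
grasp_force: 0.0
```

>>> {"api": "send_rows", "payload": {"steps": [{"translation": [0,0,-0.2],"delta_rot": [0,0,0],"jaw": 4},{"translation": [0,0,-1],"delta_rot": [0,0,0],"jaw": 4},{"translation": [0,0,-2.5],"delta_rot": [0,0,0],"jaw": 4},{"translation": [0,0,-5],"delta_rot": [0,0,0],"jaw": 4},{"translation": [0,0,-8],"delta_rot": [0,0,0],"jaw": 4},{"translation": [0,0,-11],"delta_rot": [0,0,0],"jaw": 4},{"translation": [0,0,-13],"delta_rot": [0,0,0],"jaw": 4},{"translation": [0,0,-13.5],"delta_rot": [0,0,0],"jaw": 4}]}}

```text
time: 16.45
tool_pos: [0.6532, 0.2171, 0.1652]
tool_rot: [0.005, 0.112, 0.994, 0.001]
contact_force: [1.0, -0.3, -0.4]
gripper_width: 0.473
grasp_force: 0.0
```

Run:
```python
from plant import *
from h import *
s=state();print(s["time"]);go(s,.4585,.2725,.16,-22.9)
f=grab_frame("wrist");cv2.imwrite("pics/w8.png",f["pixels"]);pickle.dump(f,open("w8.pkl","wb"))
```

```text
16.45
trans [20.22  1.08  0.34] rot [0.004 0.008 0.176] pos [0.6532 0.2171 0.1652] yaw 167.2
```

View pics/w8.png

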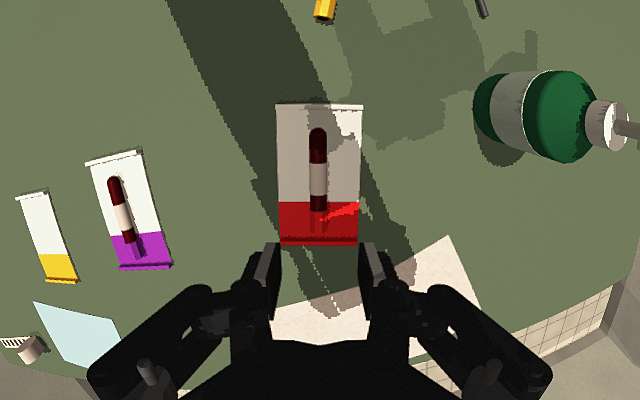

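The red tube lies centred in its tray at (318,128)-(318,230), cap on the red band. Now the yellow one.

>>> {"api": "send_rows", "payload": {"steps": [{"translation": [1.5,0.1,0],"delta_rot": [0,0,0.02],"jaw": 4},{"translation": [4.5,0.3,0],"delta_rot": [0,0,0.05],"jaw": 4},{"translation": [8,0.5,0],"delta_rot": [0,0,0.08],"jaw": 4},{"translation": [11.5,0.7,0],"delta_rot": [0,0,0.11],"jaw": 4},{"translation": [15,0.9,0],"delta_rot": [0,0.004,0.14],"jaw": 4},{"translation": [18.2,1,0],"delta_rot": [0.004,0.008,0.165],"jaw": 4},{"translation": [20,1.1,0.2],"delta_rot": [0.004,0.008,0.176],"jaw": 4},{"translation": [20.1,1.1,0.3],"delta_rot": [0.004,0.008,0.176],"jaw": 4}]}}

```text
time: 17.3
tool_pos: [0.4548, 0.2721, 0.1545]
tool_rot: [-0.005, 0.198, 0.98, -0.002]
contact_force: [0.5, 0.2, 0.3]
gripper_width: 0.47
grasp_force: 0.0
```

Run:
```python
from plant import *
from h import *
s=state();print(s["time"]);go(s,.458,.2725,.019,-22.9)
f=grab_frame("wrist");cv2.imwrite("pics/w9.png",f["pixels"]);pickle.dump(f,open("w9.pkl","wb"))
c,n=np.cos(np.radians(-22.9)),np.sin(np.radians(-22.9))
print(wpx(f,[[.458-.05*c,.2725-.05*n,.0085],[.458,.2725,.0085],[.458+.05*c,.2725+.05*n,.0085]]).round())
```

```text
17.3
trans [-0.39  0.25 13.55] rot [-0.007 -0.008  0.002] pos [0.4548 0.2721 0.1545] yaw 157.2
[[324. 138.]
 [324. 192.]
 [323. 241.]]
```

View pics/w9.png

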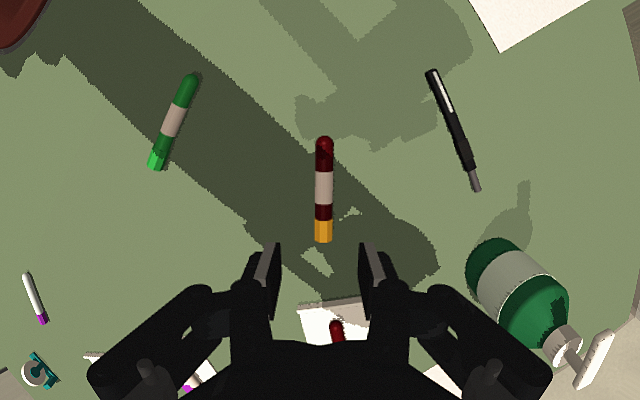

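The yellow tube is at (324,136)-(323,242), as predicted, and the pen and gel bottle are well clear. Descend and grip.

>>> {"api": "send_rows", "payload": {"steps": [{"translation": [-0.1,0.2,2.5],"delta_rot": [-0.007,-0.008,0],"jaw": 4},{"translation": [-0.2,0.2,5.5],"delta_rot": [-0.007,-0.008,0],"jaw": 4},{"translation": [-0.3,0.2,8.5],"delta_rot": [-0.007,-0.008,0],"jaw": 4},{"translation": [-0.3,0.2,11],"delta_rot": [-0.007,-0.008,0],"jaw": 4},{"translation": [-0.3,0.2,12.4],"delta_rot": [-0.007,-0.008,0],"jaw": 4},{"translation": [-0.3,0.2,13.2],"delta_rot": [-0.007,-0.008,0],"jaw": 4},{"translation": [-0.3,0.2,13.5],"delta_rot": [-0.007,-0.008,0],"jaw": 4},{"translation": [-0.3,0.2,13.5],"delta_rot": [-0.007,-0.008,0],"jaw": 4}]}}

```text
time: 18.15
tool_pos: [0.4607, 0.2724, 0.0217]
tool_rot: [0.002, 0.199, 0.98, 0.001]
contact_force: [0.1, 0.8, -0.1]
gripper_width: 0.47
grasp_force: 0.0
```

>>> {"api": "send_rows", "payload": {"steps": [{"translation": [0,0,0],"delta_rot": [0,0,0],"jaw": 3},{"translation": [0,0,0],"delta_rot": [0,0,0],"jaw": 2.4},{"translation": [0,0,0],"delta_rot": [0,0,0],"jaw": 1.9},{"translation": [0,0,0],"delta_rot": [0,0,0],"jaw": 1.2},{"translation": [0,0,0],"delta_rot": [0,0,0],"jaw": 1.2},{"translation": [0,0,0],"delta_rot": [0,0,0],"jaw": 1.2},{"translation": [0,0,0],"delta_rot": [0,0,0],"jaw": 1.2},{"translation": [0,0,0],"delta_rot": [0,0,0],"jaw": 1.2}]}}

```text
time: 18.95
tool_pos: [0.4604, 0.2726, 0.0221]
tool_rot: [0.001, 0.199, 0.98, 0.001]
contact_force: [-1.3, -0.9, 5.9]
gripper_width: 0.154
grasp_force: 52.7
```

>>> {"api": "send_rows", "payload": {"steps": [{"translation": [0,0,-0.5],"delta_rot": [0,0,0],"jaw": 1.2},{"translation": [0,0,-1.5],"delta_rot": [0,0,0],"jaw": 1.2},{"translation": [0,0,-3],"delta_rot": [0,0,0],"jaw": 1.2},{"translation": [0,0,-5],"delta_rot": [0,0,0],"jaw": 1.2},{"translation": [0,0,-7],"delta_rot": [0,0,0],"jaw": 1.2},{"translation": [0,0,-9],"delta_rot": [0,0,0],"jaw": 1.2},{"translation": [0,0,-10],"delta_rot": [0,0,0],"jaw": 1.2},{"translation": [0,0,-10],"delta_rot": [0,0,0],"jaw": 1.2}]}}

```text
time: 19.75
tool_pos: [0.4611, 0.2728, 0.1238]
tool_rot: [0.003, 0.199, 0.98, 0.002]
contact_force: [0.9, -0.0, -0.3]
gripper_width: 0.155
grasp_force: 52.2
```

Run:
```python
from plant import *
from h import *
s=state();print(s["time"],s["grasp_force"]);go(s,.643,-.187,.12,-7.5)
```

```text
19.75 52.24569082260132
trans [-34.65 -35.27   0.36] rot [ 0.005  0.006 -0.269] pos [0.4611 0.2728 0.1238] yaw 157.1
```

>>> {"api": "send_rows", "payload": {"steps": [{"translation": [-1,-1,0],"delta_rot": [0,0,-0.02],"jaw": 1.2},{"translation": [-3,-3,0],"delta_rot": [0,0,-0.06],"jaw": 1.2},{"translation": [-5.2,-5.3,0],"delta_rot": [0,0,-0.1],"jaw": 1.2},{"translation": [-7.5,-7.6,0],"delta_rot": [0,0,-0.14],"jaw": 1.2},{"translation": [-9.8,-10,0],"delta_rot": [0,0,-0.18],"jaw": 1.2},{"translation": [-12.1,-12.3,0],"delta_rot": [0,0,-0.22],"jaw": 1.2},{"translation": [-14.2,-14.5,0],"delta_rot": [0.003,0.003,-0.25],"jaw": 1.2},{"translation": [-16,-16.3,0],"delta_rot": [0.005,0.006,-0.269],"jaw": 1.2}]}}

```text
time: 20.55
tool_pos: [0.5433, 0.0582, 0.1198]
tool_rot: [-0.003, 0.065, 0.998, -0.001]
contact_force: [-0.4, 0.1, -0.7]
gripper_width: 0.154
grasp_force: 52.2
```

Run:
```python
from plant import *
from h import *
s=state();print(s["time"],s["grasp_force"]);go(s,.643,-.187,.12,-7.5)
```

```text
20.55 52.233694195747375
trans [-13.08 -23.01  -0.03] rot [-0.003 -0.006  0.   ] pos [0.5433 0.0582 0.1198] yaw 172.5
```

>>> {"api": "send_rows", "payload": {"steps": [{"translation": [-1.3,-2.3,0],"delta_rot": [0,0,0],"jaw": 1.2},{"translation": [-3.4,-6,0],"delta_rot": [0,0,0],"jaw": 1.2},{"translation": [-5.6,-9.8,0],"delta_rot": [0,0,0],"jaw": 1.2},{"translation": [-7.8,-13.6,0],"delta_rot": [0,0,0],"jaw": 1.2},{"translation": [-10,-17.5,0],"delta_rot": [0,0,0],"jaw": 1.2},{"translation": [-12,-21,0],"delta_rot": [0,0,0],"jaw": 1.2},{"translation": [-13,-22.8,0],"delta_rot": [-0.003,-0.006,0],"jaw": 1.2},{"translation": [-13.1,-23,0],"delta_rot": [-0.003,-0.006,0],"jaw": 1.2}]}}

```text
time: 21.35
tool_pos: [0.6434, -0.1874, 0.1199]
tool_rot: [0.0, 0.067, 0.998, 0.0]
contact_force: [0.2, -0.0, -0.2]
gripper_width: 0.153
grasp_force: 52.2
```

Run:
```python
from plant import *
from h import *
s=state();print(s["time"],s["grasp_force"]);go(s,.643,-.187,.026,-7.5)
f=grab_frame("wrist");cv2.imwrite("pics/w10.png",f["pixels"]);pickle.dump(f,open("w10.pkl","wb"))
c,n=np.cos(np.radians(-7.5)),np.sin(np.radians(-7.5))
P=[[.643+a*c-b*n,-.187+a*n+b*c,z] for a,b,z in[(-.07,.04,.012),(-.07,-.04,.012),(.07,-.04,.012),(.07,.04,.012),(0,.04,.004),(0,-.04,.004)]]
print(wpx(f,P).round())
```

```text
21.35 52.24170506000519
trans [0.05 0.02 9.39] rot [ 0.001  0.001 -0.003] pos [ 0.6434 -0.1874  0.1199] yaw 172.4
[[373. 113.]
 [268. 113.]
 [276. 274.]
 [365. 274.]
 [369. 197.]
 [273. 197.]]
```

View pics/w10.png

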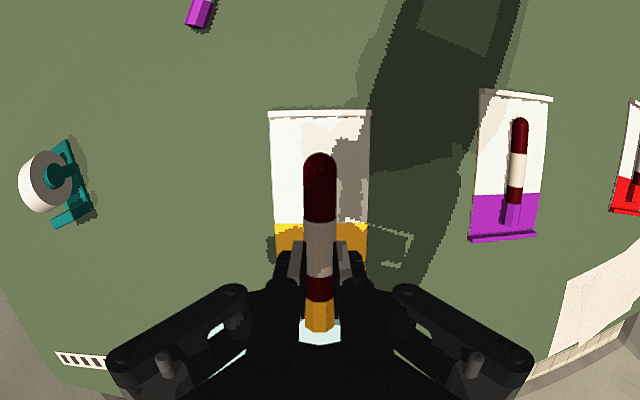

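The tray's near wall is at (268,111)-(371,111). The yellow tube's tail is at (319,153), so it sits a few mm tailward in the grip; I'll shift 4 mm toward the cap end and lower.

>>> {"api": "send_rows", "payload": {"steps": [{"translation": [-0.2,0,2],"delta_rot": [0,0,0],"jaw": 1.2},{"translation": [-0.4,0,4],"delta_rot": [0,0,0],"jaw": 1.2},{"translation": [-0.4,0,5.8],"delta_rot": [0,0,0],"jaw": 1.2},{"translation": [-0.4,0,7.2],"delta_rot": [0,0,0],"jaw": 1.2},{"translation": [-0.4,0,8.2],"delta_rot": [0,0,0],"jaw": 1.2},{"translation": [-0.4,0,8.8],"delta_rot": [0,0,0],"jaw": 1.2},{"translation": [-0.4,0,9.1],"delta_rot": [0,0,0],"jaw": 1.2},{"translation": [-0.4,0,9.2],"delta_rot": [0,0,0],"jaw": 1.2}]}}

```text
time: 22.2
tool_pos: [0.6479, -0.186, 0.0293]
tool_rot: [0.001, 0.065, 0.998, 0.0]
contact_force: [-0.4, 0.3, -0.3]
gripper_width: 0.153
grasp_force: 52.2
```

>>> {"api": "send_rows", "payload": {"steps": [{"translation": [0,0,0.1],"delta_rot": [0,0,0],"jaw": 1.2},{"translation": [0,0,0.2],"delta_rot": [0,0,0],"jaw": 1.2},{"translation": [0,0,0.26],"delta_rot": [0,0,0],"jaw": 1.2},{"translation": [0,0,0.3],"delta_rot": [0,0,0],"jaw": 1.2},{"translation": [0,0,0.33],"delta_rot": [0,0,0],"jaw": 1.2},{"translation": [0,0,0.33],"delta_rot": [0,0,0],"jaw": 1.2},{"translation": [0,0,0.33],"delta_rot": [0,0,0],"jaw": 1.2},{"translation": [0,0,0.33],"delta_rot": [0,0,0],"jaw": 1.2}]}}

```text
time: 23.0
tool_pos: [0.6478, -0.186, 0.0262]
tool_rot: [0.001, 0.065, 0.998, 0.0]
contact_force: [-1.5, 0.4, 3.7]
gripper_width: 0.15
grasp_force: 52.6
```

Light contact (3.7 N), so it's resting on the floor. Release and retreat.

>>> {"api": "send_rows", "payload": {"steps": [{"translation": [0,0,0],"delta_rot": [0,0,0],"jaw": 1.5},{"translation": [0,0,0],"delta_rot": [0,0,0],"jaw": 1.8},{"translation": [0,0,0],"delta_rot": [0,0,0],"jaw": 2.2},{"translation": [0,0,0],"delta_rot": [0,0,0],"jaw": 2.8},{"translation": [0,0,0],"delta_rot": [0,0,0],"jaw": 3.5},{"translation": [0,0,0],"delta_rot": [0,0,0],"jaw": 4},{"translation": [0,0,-0.5],"delta_rot": [0,0,0],"jaw": 4},{"translation": [0,0,-1.5],"delta_rot": [0,0,0],"jaw": 4}]}}

```text
time: 23.8
tool_pos: [0.6469, -0.1856, 0.0403]
tool_rot: [-0.0, 0.065, 0.998, 0.001]
contact_force: [0.2, -1.0, -0.3]
gripper_width: 0.47
grasp_force: 0.0
```

>>> {"api": "send_rows", "payload": {"steps": [{"translation": [0,0,-1],"delta_rot": [0,0,0],"jaw": 4},{"translation": [0,0,-3],"delta_rot": [0,0,0],"jaw": 4},{"translation": [0,0,-6],"delta_rot": [0,0,0],"jaw": 4},{"translation": [0,0,-9],"delta_rot": [0,0,0],"jaw": 4},{"translation": [0,0,-11],"delta_rot": [0,0,0],"jaw": 4},{"translation": [0,0,-12],"delta_rot": [0,0,0],"jaw": 4},{"translation": [0,0,-12],"delta_rot": [0,0,0],"jaw": 4},{"translation": [0,0,-12],"delta_rot": [0,0,0],"jaw": 4}]}}

```text
time: 24.6
tool_pos: [0.647, -0.1858, 0.16]
tool_rot: [0.0, 0.065, 0.998, 0.0]
contact_force: [-0.8, 0.9, -0.1]
gripper_width: 0.466
grasp_force: 0.0
```

Run:
```python
from plant import *
from h import *
s=state();print(s["time"])
f=grab_frame("wrist");cv2.imwrite("pics/w11.png",f["pixels"]);pickle.dump(f,open("w11.pkl","wb"))
```

```text
24.6
```

View pics/w11.png

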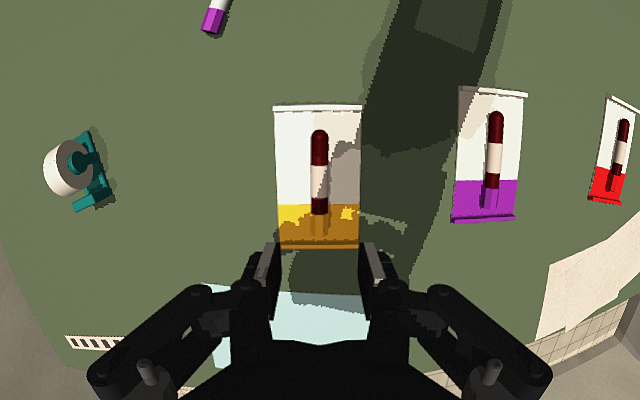

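All three tubes lie lengthwise and centred with caps at the coloured ends: yellow (319,129)-(318,235), purple (495,160), red (622,145). Handing in.

```bash
python3 -c "
from plant import *
print(job_done())"
```

```text
the job is handed in; nothing more can be done
None
```

The purple, red and yellow tubes each lie centred in their matching tray with the cap at the coloured end, purple placed first, and the job was handed in at about 25 s.

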